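Pack a coffee-maker spare-parts tote

TASK

Pack the aluminium power unit, the cardboard carton and the copper boiler into the blue tote together with the white jar that is already in it, so that all four stand upright on the tote's floor side by side. It is a tight fit: move the jar aside as needed. Leave the carafe, filter holder, water tank and tools where they are.

Things in the scene. Friction and masses are not known exactly. Their poses are not given: they have to be found in the camera images.
- tote: Blue open plastic tote, fixed to the table. Outside 204 (own x) x 156 (own y) x 51 high; walls and floor 6 thick, so inside 192 x 144 x 45 deep. Origin: centre of its underside, z up; inner floor 6 above it, rim 51 above it. (Sizes in mm.)
- jar: White round plastic jar with an orange band: body 66 diameter x 52 high, narrower black lid 46 diameter from 52 to 80 high. Origin: centre of its underside, z up along its axis. Starts standing anywhere in the tote. (Sizes in mm.)
- power_unit: Aluminium block (power unit) with black end caps, 58 (own x) x 110 (own y) x 150 tall. Origin: centre of its underside, z up. Starts standing on the table. (Sizes in mm.)
- carton: Brown cardboard carton with a pale paper band, closed and rigid, 52 (own x) x 110 (own y) x 95 tall. Origin: centre of its underside, z up. Starts standing on the table. (Sizes in mm.)
- boiler: Copper boiler: ribbed copper cylinder with steel ends, 66 diameter x 125 tall. Origin: centre of its underside, z up along its axis. Starts standing on the table. (Sizes in mm.)
- carafe: Bystander: glass carafe, 85 diameter x 115 tall, black handle reaching 70 out from its axis along own +y. Origin: centre of its underside. (Sizes in mm.)
- filter_holder: Bystander: black cone-shaped filter holder, wide end up, 96 diameter at the top x 90 tall. Origin: centre of its underside. (Sizes in mm.)
- tank: Bystander: clear plastic water tank, open at the top, black foot, 80 diameter x 125 tall. Origin: centre of its underside. (Sizes in mm.)
- screwdriver: Bystander: red-handled screwdriver lying on the table, about 200 long along own x. Origin: under its middle. (Sizes in mm.)
- wrench: Bystander: steel wrench lying on the table, about 180 long along own x. Origin: under its middle. (Sizes in mm.)
Things that resemble listed ones, but are neither listed nor needed, are in the scene too. What is shaped like the jar but purple is not meant.

How it is judged:
At the end, for the whole second after the job is handed in: The power unit, carton, boiler and jar are all inside the tote's walls, released and at rest (under 20 mm/s), each upright within 0.1 rad and with its underside no more than 8 mm above the tote's inner floor (x of power_unit in the frame of tote between -0.096 and 0.096 m and y of power_unit in the frame of tote between -0.072 and 0.072 m and z of each of power_unit, carton, boiler, jar in the frame of tote below 0.014 m and angle between each of power_unit, carton, boiler, jar's own z axis and vertical below 0.1 rad and linear speed of each of power_unit, carton, boiler, jar below 0.02 m/s and x of carton in the frame of tote between -0.096 and 0.096 m and y of carton in the frame of tote between -0.072 and 0.072 m and x of boiler in the frame of tote between -0.096 and 0.096 m and y of boiler in the frame of tote between -0.072 and 0.072 m and x of jar in the frame of tote between -0.096 and 0.096 m and y of jar in the frame of tote between -0.072 and 0.072 m); the robot touches nothing.
It fails at once if the glass carafe is moved more than 30 mm or tipped over (distance of carafe from where it was at the start of the episode above 0.03 m or angle between carafe's own z axis and vertical above 0.4 rad).
It fails at once if the black filter holder is moved more than 30 mm or tipped over (distance of filter_holder from where it was at the start of the episode above 0.03 m or angle between filter_holder's own z axis and vertical above 0.4 rad).
It fails at once if the clear water tank is moved more than 30 mm or tipped over (distance of tank from where it was at the start of the episode above 0.03 m or angle between tank's own z axis and vertical above 0.4 rad).
It fails at once if the screwdriver is moved more than 30 mm (distance of screwdriver from where it was at the start of the episode above 0.03 m).
It fails at once if the wrench is moved more than 30 mm (distance of wrench from where it was at the start of the episode above 0.03 m).
It also fails if it takes over 72 s, if anything falls off the work surface, if the arm or the gripper's body presses on something with over 40 N, if the wrist force passes 120 N, or if a joint passes its speed limit or range.

ROBOT

A 6-joint arm with a two-finger parallel gripper is mounted at the origin on the work surface. World frame = base frame: x ahead of the robot, y to its left, z up, the work surface at z = 0. Lengths are in m, angles in rad, forces in N, time in s.
With the tool pointing down it reaches from about 0.25 to 0.85 m from the base axis. Payload 12.5 kg.
Tool frame: the origin (TCP) lies between the finger pads; the fingertips stand 11 mm ahead of it and the grasp point (between the pads) lies 8 mm behind it; z points along the fingers, y is the line along which they close (so a half turn about z gives the same grasp; the last joint's range is limited). The gripper opens to 93 mm and grips with 3 to 60 N. Pads are 15 mm wide; open, the fingers measure 128 mm over their backs; the gripper's body (75 mm by 188 mm) begins 65 mm behind the grasp point.
Start: joints at [-1.253, 0.351, 1.652, -0, 1.139, -0.085], TCP at [0.216, -0.506, 0.23] pointing down, gripper open.
Joint ranges: [-2.75, 2.75], [-0.79, 2.1], [0.01, 2.65], [-1.57, 4.71], [0.07, 3.14], [-2.87, 2.87]. Speed limits (rad/s): [2.22, 2.22, 2.79, 3.14, 3.14, 3.14].

INTERFACE

Orientations are given as a unit quaternion [w, x, y, z].
In Python, from cell import readout, grab_frame, camera_model, order gives the robot as it stands.
- The arm moves only by the tool jog_arm, never from a script. Its argument "targets" is a list of rows, each an object with "fingers": the closure, from -1 (fully open) to 1 (shut); "translation": the shift along the tool's x, y, z as a fraction of full scale, a list of three; "yaw": the turn about the tool's z as a fraction of full scale. In form: [{"fingers": fingers, "translation": [dx, dy, dz], "yaw": yaw}, ...]. A call has exactly 10 rows; each row is the pose to reach, as a shift and turn from the pose commanded when the call began, along the tool's axes at that moment; what a row does not reach only later rows make up. Full scale, the value 1, is 0.1 m for a shift and 90 degrees for a turn. A row lasts 1/12 s, in which the tool goes at most 41.7 mm and 7.16 degrees, less where a joint would pass 70% of its speed; a pose out of reach is approached as far as the arm can. A call with a number of a shift or a turn outside -1 to 1 is refused whole. A call with a gripper value outside its range is refused whole. The fingers move at their own pace and stop on an object; the grip force is fixed at half the most. Time passes only in rows, so rows that repeat a pose let the fingers close, or fill a call up. It gives the time, the measured TCP pose, the force, the opening and the grip force at its end, in the units of the state.
- readout.sense(): the state, without advancing time (a new reading comes with each control period).
- grab_frame(name): name is "side" or "top"; returns (picture, depth): 420x560x3 uint8, red, green, blue; 420x560 float32, m along the optical axis (not along the pixel's ray), 0 where there is no reading.
- camera_model(name): a dict with "intrinsics" (3x3 intrinsics, pixels), "k1" (the pictures are not rectified: a ray, as slopes to the right and down, at radius r is drawn at 1 + k1 r^2 times it, then the intrinsics apply), "rvec" (rotation vector, rad) and "tvec" (3), from world to camera coordinates, as OpenCV has them. Camera axes: x right, y down, z forward; pixel columns grow to the right and rows downward; lengths in m; the calibration is good to about 2 mm. A picture is of the moment at which its call begins. camera_model takes no time and is no camera call.
- order.sign_off(): hands the job in; it is judged then, once.
The state is a dict: "t": time; "joints": joint angles; "qd": joint speeds; "joint_efforts": joint torques, N m; "ee_pos": TCP position; "tcp_rot": TCP orientation; "ft_force": force on the tool from outside, world axes, zero at the start; "wrist_torque": the same for the moment, N m; "gripper_width": finger opening in m; "gripper_force": force on a finger pad.
Only numpy, scipy, OpenCV 4.12 (cv2) and the standard library are available. Lean on these libraries where they do the work, as an engineer would, in place of code of your own. Each camera call takes 0.05 s, during which the arm holds its last target. There are 200 camera calls.

## Working session

There is one attempt and no reset: what is moved stays moved. The work goes in short steps, Python scripts to look and compute and a tool call to move; the robot and the scene stay as the last step left them, time stands still between calls to the robot, and variables do not carry over. Pictures are saved under pics/ and viewed, at most 10 in all, crops included, and the job is handed in when it is done.

Besides the shell and the picture viewer there is one more tool, called after ">>>" as name(argument=value, ...), one argument or row to a line, values as JSON. jog_arm: Moves the arm, as the interface text tells. Shift numbers are shares of 0.1 m and turn numbers shares of 90 degrees, none past 1 either way. Its arguments: {"type":"object","properties":{"targets":{"type":"array","items":{"type":"object","properties":{"fingers":{"type":"number"},"translation":{"type":"array","items":{"type":"number"}},"yaw":{"type":"number"}}}}},"required":["targets"]}

```bash
ls; mkdir -p pics; cat > h.py <<'E'
import numpy as np, cv2
from cell import readout, grab_frame, camera_model, order
def shot(n):
    im,d=grab_frame(n); np.savez(f'{n}.npz',im=im,d=d); return im,d
def cloud(n,d):
    m=camera_model(n);K=np.array(m['intrinsics'],float);R=cv2.Rodrigues(np.array(m['rvec'],float))[0];t=np.array(m['tvec'],float).ravel()
    v,u=np.mgrid[:d.shape[0],:d.shape[1]]
    p=np.stack([u,v],-1).reshape(-1,1,2).astype(float)
    r=cv2.undistortPoints(p,K,np.array([m['k1'],0,0,0,0.])).reshape(d.shape+(2,))
    c=np.concatenate([r*d[...,None],d[...,None]],-1)
    w=(c-t)@R; w[d==0]=np.nan; return w
E
python3 - <<'E'
from h import *
for n in('top','side'):
    im,d=shot(n); cv2.imwrite(f'pics/{n}0.png',cv2.resize(im[...,::-1],(784,588)))
s=readout.sense(); print(s)
m=camera_model('top');print(m)
E
```

```text
pics
{'t': 0.1, 'joints': array([-1.25260494e+00,  3.51175118e-01,  1.65233714e+00,  7.51184701e-06,
        1.13909460e+00, -8.45984516e-02]), 'qd': array([-1.24842303e-04, -1.36145552e-03, -1.71805986e-03, -9.86424006e-05,
       -1.25094264e-03,  1.41052050e-03]), 'joint_efforts': array([ 5.02606636e-04, -4.98026848e+01, -2.85703933e+01,  6.99910149e-02,
        2.39014108e-02, -3.93855112e-05]), 'ee_pos': array([ 0.21552841, -0.50569937,  0.22916794]), 'tcp_rot': array([-5.04043474e-04,  9.79788685e-01,  2.00034684e-01, -5.57057241e-05]), 'ft_force': array([ 0.49058298,  0.20998337, -0.73659647]), 'wrist_torque': array([ 0.03128216, -0.00923206,  0.02463461]), 'gripper_force': 0.0, 'gripper_width': 0.09290850536465632}
{'intrinsics': array([[409.82431848,   0.        , 281.12274251],
       [  0.        , 409.82431848, 203.00486888],
       [  0.        ,   0.        ,   1.        ]]), 'k1': 0.008167629909069146, 'rvec': array([ 2.17521185, -2.12465659,  0.10920517]), 'tvec': array([-0.04565201,  0.54161556,  0.9504816 ])}
```

View pics/top0.png

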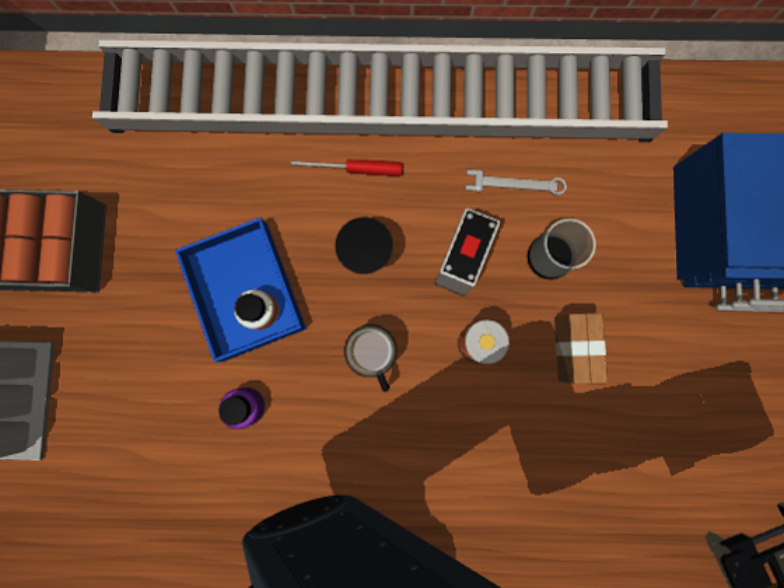

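View pics/side0.png

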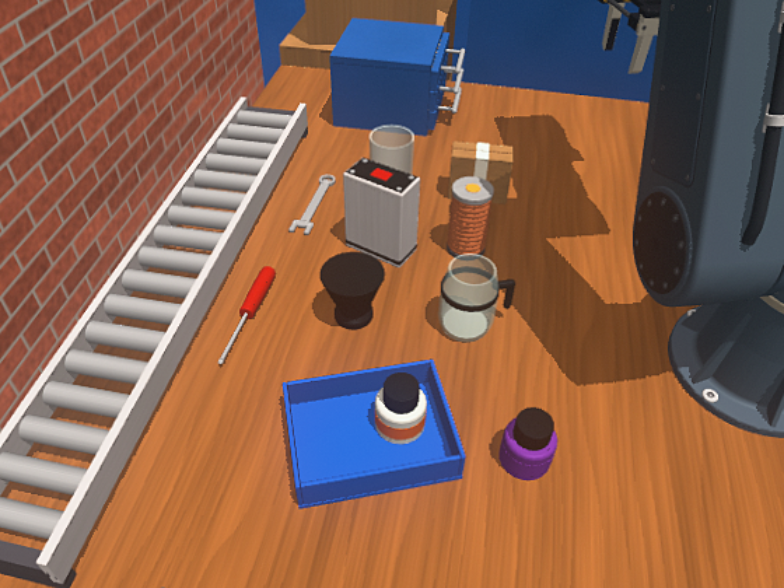

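The top picture (784 px wide) shows the tote at (240,290) with the white jar at (253,308). The power unit is at (470,248), the boiler at (487,342) and the carton at (582,348). There are two jar-shaped things: (253,308) is white with an orange band and stands in the tote, so it is the one meant; (240,408) is purple and is not. I'll measure these and confirm with one crop.

```bash
cat > meas.py <<'E'
from h import *
f=784/560
def top(w,u,v,rad,zlo,zhi):
    u/=f;v/=f
    V,U=np.mgrid[:420,:560]
    m=(np.hypot(U-u,V-v)<rad)&(w[...,2]>zlo)&(w[...,2]<zhi)
    return w[m]
def rect(p):
    (c,s,a)=cv2.minAreaRect((p[:,:2]*1000).astype(np.float32)); return np.round(c,1),np.round(s,1),round(a,1),len(p),np.round(np.median(p[:,2]),4)
E
python3 - <<'E'
from meas import *
z=np.load('top.npz');im,d=z['im'],z['d'];w=cloud('top',d)
for n,a in dict(power=(470,248,45,.142,.16),boiler=(487,342,25,.118,.132),carton=(582,348,40,.088,.1),lid=(252,307,18,.078,.094),carafe=(370,350,35,.1,.12),filt=(364,245,35,.08,.1),tank=(570,245,40,.115,.132),decoy=(236,409,18,.07,.09)).items():
    p=top(w,*a); print(n,rect(p) if len(p)>3 else len(p), 'mid',np.round((p[:,:2].min(0)+p[:,:2].max(0))/2,4))
p=top(w,240,290,75,.044,.057); print('rim',rect(p))
p=top(w,240,290,75,.003,.012);blue=top(w,240,290,75,-.01,.003)
print('floor',len(p),np.median(p[:,2]))
cv2.imwrite('pics/crop.png',cv2.resize(im[140:310,110:450,::-1],(800,400),interpolation=cv2.INTER_CUBIC))
E
```

```text
power (array([ 589.2, -149.7]), array([ 58.2, 112.1]), 69.1, 1406, np.float64(0.1506)) mid [ 0.5894 -0.1501]
boiler (array([ 446.4, -179.9]), array([63.9, 64.5]), 1.7, 753, np.float64(0.1247)) mid [ 0.4463 -0.18  ]
carton (array([ 440.4, -342.4]), array([109.6,  53.8]), 2.6, 1222, np.float64(0.0945)) mid [ 0.4402 -0.342 ]
lid (array([493.4, 199.4]), array([43.6, 44.3]), 1.7, 328, np.float64(0.0861)) mid [0.4932 0.1994]
carafe (array([4.282e+02, 3.000e-01]), array([72.4, 72. ]), 58.3, 274, np.float64(0.1137)) mid [ 4.284e-01 -4.000e-04]
filt (array([599.1,  15.6]), array([93.4, 91.4]), 1.8, 1345, np.float64(0.0901)) mid [0.599  0.0157]
tank (array([ 602.8, -306.7]), array([79.4, 77.8]), 42.0, 287, np.float64(0.124)) mid [ 0.6024 -0.3071]
decoy (array([327.9, 218. ]), array([44. , 46.5]), 13.9, 366, np.float64(0.0802)) mid [0.3287 0.2176]
rim (array([495.3, 217.7]), array([278.1, 159.5]), 22.5, 1106, np.float64(0.051))
floor 4530 0.005960062456483654
```

View pics/crop.png

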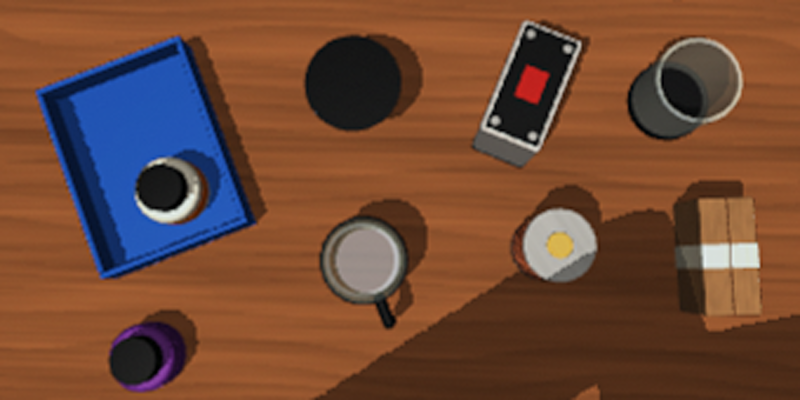

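The crop confirms it: the white jar is in the tote, the purple one is outside, the copper boiler is at (558,245) and the carton at (728,257). Next I need the tote's exact pose.

```bash
cat > tote.py <<'E'
from meas import *
def tote(im,w):
    hsv=cv2.cvtColor(im,cv2.COLOR_RGB2HSV)
    blue=(hsv[...,0]>100)&(hsv[...,0]<125)&(hsv[...,1]>120)
    p=w[blue&(w[...,2]>.046)&(w[...,2]<.056)]
    p=p[np.hypot(p[:,0]-.52,p[:,1]-.2)<.17]; return p
E
python3 - <<'E'
from tote import *
for n in('top','side'):
    z=np.load(n+'.npz');im,d=z['im'],z['d'];w=cloud(n,d)
    p=tote(im,w); print(n,rect(p)); print(cv2.boxPoints(cv2.minAreaRect((p[:,:2]*1000).astype(np.float32))))
    # independent: lid of jar in side view
    q=w[(np.hypot(w[...,0]-.493,w[...,1]-.199)<.035)&(w[...,2]>.081)&(w[...,2]<.09)]
    print('lid',rect(q))
    for nm,c,zl in(('power',(.589,-.15),.15),('boiler',(.446,-.18),.125),('carton',(.44,-.342),.095)):
        q=w[(np.hypot(w[...,0]-c[0],w[...,1]-c[1])<.075)&(abs(w[...,2]-zl)<.005)]; print(nm,rect(q))
E
```

```text
top (array([527.5, 229.4]), array([204.7, 156.9]), 22.8, 733, np.float64(0.0507))
[[402.74878 262.1903 ]
 [463.42737 117.49875]
 [652.17065 196.65112]
 [591.49207 341.34268]]
lid (array([493.4, 199.6]), array([43.6, 43.8]), 1.7, 319, np.float64(0.0862))
power (array([ 589.2, -149.6]), array([ 58.1, 112.1]), 69.2, 1394, np.float64(0.1506))
boiler (array([ 446.4, -180. ]), array([63.9, 64.4]), 1.0, 749, np.float64(0.1248))
carton (array([ 440.4, -342.4]), array([109.6,  53.8]), 2.5, 1204, np.float64(0.0945))
side (array([527.9, 229.5]), array([202.7, 158.9]), 22.8, 1353, np.float64(0.0506))
[[403.69376 263.5953 ]
 [465.17166 117.0276 ]
 [652.1322  195.4483 ]
 [590.6543  342.016  ]]
lid (array([494., 199.]), array([43.9, 44.7]), 7.1, 472, np.float64(0.0862))
power (array([ 588.9, -150.8]), array([ 61.2, 111.9]), 70.2, 832, np.float64(0.1515))
boiler (array([ 446.5, -180.5]), array([66.9, 64.1]), 63.0, 450, np.float64(0.1258))
carton (array([ 441.7, -342. ]), array([110.8,  59.3]), 2.4, 551, np.float64(0.0947))
```

```bash
cat > plan.py <<'E'
from h import *
import sys
def cur():
    s=readout.sense(); q=s['tcp_rot']; p=np.array(s['ee_pos']); return p,np.degrees(2*np.arctan2(q[2],q[1])),s
def plan(*wps):
    p,h,s=cur(); print('t %.2f'%s['t'],np.round(p,4),'head %.2f'%h,'w %.4f F %.1f'%(s['gripper_width'],s['gripper_force']),'ft',np.round(s['ft_force'],1),'j',np.round(s['joints'],2))
    for x,y,z,hd in wps:
        t=np.array([x,y,z]); dh=(hd-h+180)%360-180
        for n in range(1,12):
            hs=[h+dh*i/n for i in range(n)]; out=[]
            for a in hs:
                c,sn=np.cos(np.radians(a)),np.sin(np.radians(a)); d=(t-p)/n
                out.append([d@[c,sn,0],d@[sn,-c,0],-d[2]])
            if np.abs(out).max()<=.1 and abs(dh/n)<65: break
        for o in out: print('   ',np.round(np.array(o)*10,3),'yaw %.3f'%(-dh/n/90))
        print('  --'); p,h=t,hd
E
python3 -c "
from plan import *
plan((.4405,-.3422,.12,2.5),(.4405,-.3422,.065,2.5))"
```

```text
t 0.10 [ 0.2155 -0.5057  0.2292] head 23.08 w 0.0929 F 0.0 ft [ 0.5  0.2 -0.7] j [-1.25  0.35  1.65  0.    1.14 -0.08]
    [ 0.904 -0.207  0.364] yaw 0.076
    [ 0.872 -0.314  0.364] yaw 0.076
    [ 0.829 -0.416  0.364] yaw 0.076
  --
    [0.   0.   0.55] yaw -0.000
  --
```

>>> jog_arm(
  targets=[
    {"fingers":-1,"translation":[0.09,-0.021,0.036],"yaw":0.008},
    {"fingers":-1,"translation":[0.18,-0.041,0.073],"yaw":0.015},
    {"fingers":-1,"translation":[0.27,-0.062,0.109],"yaw":0.023},
    {"fingers":-1,"translation":[0.36,-0.083,0.146],"yaw":0.03},
    {"fingers":-1,"translation":[0.45,-0.104,0.182],"yaw":0.038},
    {"fingers":-1,"translation":[0.54,-0.124,0.218],"yaw":0.046},
    {"fingers":-1,"translation":[0.63,-0.145,0.255],"yaw":0.053},
    {"fingers":-1,"translation":[0.72,-0.166,0.291],"yaw":0.061},
    {"fingers":-1,"translation":[0.81,-0.186,0.328],"yaw":0.068},
    {"fingers":-1,"translation":[0.904,-0.207,0.364],"yaw":0.076},
  ],
)

```text
t: 0.93
ee_pos: [0.2909, -0.451, 0.1927]
tcp_rot: [-0.0, 0.99, 0.141, -0.0]
ft_force: [-0.3, 0.4, -0.1]
gripper_width: 0.0927
gripper_force: 0.0
```

>>> jog_arm(
  targets=[
    {"fingers":-1,"translation":[0.087,-0.031,0.036],"yaw":0.008},
    {"fingers":-1,"translation":[0.174,-0.063,0.073],"yaw":0.015},
    {"fingers":-1,"translation":[0.262,-0.094,0.109],"yaw":0.023},
    {"fingers":-1,"translation":[0.349,-0.126,0.146],"yaw":0.03},
    {"fingers":-1,"translation":[0.436,-0.157,0.182],"yaw":0.038},
    {"fingers":-1,"translation":[0.523,-0.188,0.218],"yaw":0.046},
    {"fingers":-1,"translation":[0.61,-0.22,0.255],"yaw":0.053},
    {"fingers":-1,"translation":[0.698,-0.251,0.291],"yaw":0.061},
    {"fingers":-1,"translation":[0.785,-0.283,0.328],"yaw":0.068},
    {"fingers":-1,"translation":[0.872,-0.314,0.364],"yaw":0.076},
  ],
)

```text
t: 1.77
ee_pos: [0.3658, -0.3965, 0.1564]
tcp_rot: [-0.0, 0.997, 0.082, -0.0]
ft_force: [-0.0, 0.2, -0.7]
gripper_width: 0.0932
gripper_force: 0.0
```

>>> jog_arm(
  targets=[
    {"fingers":-1,"translation":[0.12,-0.06,0.05],"yaw":0.01},
    {"fingers":-1,"translation":[0.24,-0.12,0.1],"yaw":0.02},
    {"fingers":-1,"translation":[0.36,-0.18,0.15],"yaw":0.03},
    {"fingers":-1,"translation":[0.48,-0.24,0.2],"yaw":0.04},
    {"fingers":-1,"translation":[0.6,-0.3,0.25],"yaw":0.05},
    {"fingers":-1,"translation":[0.72,-0.36,0.3],"yaw":0.06},
    {"fingers":-1,"translation":[0.8,-0.4,0.34],"yaw":0.07},
    {"fingers":-1,"translation":[0.829,-0.416,0.364],"yaw":0.076},
    {"fingers":-1,"translation":[0.829,-0.416,0.364],"yaw":0.076},
    {"fingers":-1,"translation":[0.829,-0.416,0.364],"yaw":0.076},
  ],
)

```text
t: 2.6
ee_pos: [0.4403, -0.3424, 0.1203]
tcp_rot: [-0.0, 1.0, 0.023, -0.0]
ft_force: [-0.4, -0.2, 0.9]
gripper_width: 0.0929
gripper_force: 0.0
```

```bash
python3 -c "
from plan import *
plan((.4405,-.3422,.065,2.5),(.4405,-.3422,.24,2.5),(.5885,.255,.24,112.8))"
```

```text
t 2.60 [ 0.4403 -0.3424  0.1203] head 2.59 w 0.0929 F 0.0 ft [-0.4 -0.2  0.9] j [-0.74  0.5   1.73 -0.    0.92  0.78]
    [ 0.002 -0.002  0.553] yaw 0.001
  --
    [ 0.     0.    -0.875] yaw -0.000
    [ 0.     0.    -0.875] yaw -0.000
  --
    [ 0.248 -0.843 -0.   ] yaw -0.175
    [ 0.468 -0.744 -0.   ] yaw -0.175
    [ 0.653 -0.589 -0.   ] yaw -0.175
    [ 0.788 -0.39  -0.   ] yaw -0.175
    [ 0.864 -0.161 -0.   ] yaw -0.175
    [ 0.875  0.08  -0.   ] yaw -0.175
    [ 0.821  0.314 -0.   ] yaw -0.175
  --
```

>>> jog_arm(
  targets=[
    {"fingers":-1,"translation":[0,0,0.1],"yaw":0},
    {"fingers":-1,"translation":[0,0,0.22],"yaw":0},
    {"fingers":-1,"translation":[0,0,0.34],"yaw":0},
    {"fingers":-1,"translation":[0,0,0.46],"yaw":0},
    {"fingers":-1,"translation":[0,0,0.553],"yaw":0},
    {"fingers":-1,"translation":[0,0,0.553],"yaw":0},
    {"fingers":1,"translation":[0,0,0.553],"yaw":0},
    {"fingers":1,"translation":[0,0,0.553],"yaw":0},
    {"fingers":1,"translation":[0,0,0.553],"yaw":0},
    {"fingers":1,"translation":[0,0,0.553],"yaw":0},
  ],
)

```text
t: 3.43
ee_pos: [0.4409, -0.3426, 0.0657]
tcp_rot: [0.0, 1.0, 0.022, 0.0]
ft_force: [0.8, 1.0, 0.2]
gripper_width: 0.0708
gripper_force: 0.0
```

>>> jog_arm(
  targets=[
    {"fingers":1,"translation":[0,0,0],"yaw":0},
    {"fingers":1,"translation":[0,0,0],"yaw":0},
    {"fingers":1,"translation":[0,0,0],"yaw":0},
    {"fingers":1,"translation":[0,0,0],"yaw":0},
    {"fingers":1,"translation":[0,0,0],"yaw":0},
    {"fingers":1,"translation":[0,0,0],"yaw":0},
    {"fingers":1,"translation":[0,0,-0.1],"yaw":0},
    {"fingers":1,"translation":[0,0,-0.25],"yaw":0},
    {"fingers":1,"translation":[0,0,-0.4],"yaw":0},
    {"fingers":1,"translation":[0,0,-0.55],"yaw":0},
  ],
)

```text
t: 4.27
ee_pos: [0.4403, -0.342, 0.121]
tcp_rot: [-0.0, 1.0, 0.022, -0.0]
ft_force: [0.8, 0.0, -1.8]
gripper_width: 0.0519
gripper_force: 30.0
```

>>> jog_arm(
  targets=[
    {"fingers":1,"translation":[0.025,-0.084,-0.15],"yaw":-0.018},
    {"fingers":1,"translation":[0.05,-0.169,-0.3],"yaw":-0.035},
    {"fingers":1,"translation":[0.074,-0.253,-0.45],"yaw":-0.053},
    {"fingers":1,"translation":[0.099,-0.337,-0.6],"yaw":-0.07},
    {"fingers":1,"translation":[0.124,-0.422,-0.75],"yaw":-0.088},
    {"fingers":1,"translation":[0.149,-0.506,-0.85],"yaw":-0.105},
    {"fingers":1,"translation":[0.174,-0.59,-0.92],"yaw":-0.123},
    {"fingers":1,"translation":[0.198,-0.674,-0.97],"yaw":-0.14},
    {"fingers":1,"translation":[0.223,-0.759,-1.0],"yaw":-0.158},
    {"fingers":1,"translation":[0.248,-0.843,-1.0],"yaw":-0.175},
  ],
)

```text
t: 5.1
ee_pos: [0.4618, -0.2562, 0.2203]
tcp_rot: [-0.0, 0.987, 0.16, 0.0]
ft_force: [-1.1, 0.0, -1.7]
gripper_width: 0.0518
gripper_force: 30.0
```

>>> jog_arm(
  targets=[
    {"fingers":1,"translation":[0.047,-0.074,-0.05],"yaw":-0.018},
    {"fingers":1,"translation":[0.094,-0.149,-0.1],"yaw":-0.035},
    {"fingers":1,"translation":[0.14,-0.223,-0.15],"yaw":-0.053},
    {"fingers":1,"translation":[0.187,-0.298,-0.2],"yaw":-0.07},
    {"fingers":1,"translation":[0.234,-0.372,-0.2],"yaw":-0.088},
    {"fingers":1,"translation":[0.281,-0.446,-0.2],"yaw":-0.105},
    {"fingers":1,"translation":[0.328,-0.521,-0.2],"yaw":-0.123},
    {"fingers":1,"translation":[0.374,-0.595,-0.2],"yaw":-0.14},
    {"fingers":1,"translation":[0.421,-0.67,-0.2],"yaw":-0.158},
    {"fingers":1,"translation":[0.468,-0.744,-0.2],"yaw":-0.175},
  ],
)

```text
t: 5.93
ee_pos: [0.4828, -0.1708, 0.24]
tcp_rot: [-0.0, 0.956, 0.294, -0.0]
ft_force: [0.9, -0.4, -2.5]
gripper_width: 0.0519
gripper_force: 30.0
```

>>> jog_arm(
  targets=[
    {"fingers":1,"translation":[0.065,-0.059,0],"yaw":-0.018},
    {"fingers":1,"translation":[0.131,-0.118,0],"yaw":-0.035},
    {"fingers":1,"translation":[0.196,-0.177,0],"yaw":-0.053},
    {"fingers":1,"translation":[0.261,-0.236,0],"yaw":-0.07},
    {"fingers":1,"translation":[0.327,-0.295,0],"yaw":-0.088},
    {"fingers":1,"translation":[0.392,-0.353,0],"yaw":-0.105},
    {"fingers":1,"translation":[0.457,-0.412,0],"yaw":-0.123},
    {"fingers":1,"translation":[0.522,-0.471,0],"yaw":-0.14},
    {"fingers":1,"translation":[0.588,-0.53,0],"yaw":-0.158},
    {"fingers":1,"translation":[0.653,-0.589,0],"yaw":-0.175},
  ],
)

```text
t: 6.77
ee_pos: [0.504, -0.0855, 0.2402]
tcp_rot: [0.0, 0.906, 0.422, 0.0]
ft_force: [0.7, 0.1, -2.3]
gripper_width: 0.0518
gripper_force: 30.0
```

>>> jog_arm(
  targets=[
    {"fingers":1,"translation":[0.079,-0.039,0],"yaw":-0.018},
    {"fingers":1,"translation":[0.158,-0.078,0],"yaw":-0.035},
    {"fingers":1,"translation":[0.236,-0.117,0],"yaw":-0.053},
    {"fingers":1,"translation":[0.315,-0.156,0],"yaw":-0.07},
    {"fingers":1,"translation":[0.394,-0.195,0],"yaw":-0.088},
    {"fingers":1,"translation":[0.473,-0.234,0],"yaw":-0.105},
    {"fingers":1,"translation":[0.552,-0.273,0],"yaw":-0.123},
    {"fingers":1,"translation":[0.63,-0.312,0],"yaw":-0.14},
    {"fingers":1,"translation":[0.709,-0.351,0],"yaw":-0.158},
    {"fingers":1,"translation":[0.788,-0.39,0],"yaw":-0.175},
  ],
)

```text
t: 7.6
ee_pos: [0.525, -0.0001, 0.2401]
tcp_rot: [0.0, 0.84, 0.543, -0.0]
ft_force: [0.1, 0.4, -1.6]
gripper_width: 0.0519
gripper_force: 30.0
```

>>> jog_arm(
  targets=[
    {"fingers":1,"translation":[0.086,-0.016,0],"yaw":-0.018},
    {"fingers":1,"translation":[0.173,-0.032,0],"yaw":-0.035},
    {"fingers":1,"translation":[0.259,-0.048,0],"yaw":-0.053},
    {"fingers":1,"translation":[0.346,-0.064,0],"yaw":-0.07},
    {"fingers":1,"translation":[0.432,-0.08,0],"yaw":-0.088},
    {"fingers":1,"translation":[0.518,-0.097,0],"yaw":-0.105},
    {"fingers":1,"translation":[0.605,-0.113,0],"yaw":-0.123},
    {"fingers":1,"translation":[0.691,-0.129,0],"yaw":-0.14},
    {"fingers":1,"translation":[0.778,-0.145,0],"yaw":-0.158},
    {"fingers":1,"translation":[0.864,-0.161,0],"yaw":-0.175},
  ],
)

```text
t: 8.43
ee_pos: [0.5462, 0.0852, 0.2401]
tcp_rot: [-0.0, 0.758, 0.653, 0.0]
ft_force: [0.3, 0.4, -1.7]
gripper_width: 0.0516
gripper_force: 30.0
```

```bash
python3 -c "
from plan import *
plan((.5885,.255,.24,112.8),(.5885,.255,.072,112.8))"
```

```text
t 8.43 [0.5462 0.0852 0.2401] head 81.47 w 0.0516 F 30.0 ft [ 0.3  0.4 -1.7] j [0.07 0.35 1.63 0.   1.16 0.22]
    [0.871 0.083 0.001] yaw -0.174
    [0.816 0.316 0.001] yaw -0.174
  --
    [0.   0.   0.84] yaw -0.000
    [0.   0.   0.84] yaw -0.000
  --
```

>>> jog_arm(
  targets=[
    {"fingers":1,"translation":[0.087,0.008,0],"yaw":-0.017},
    {"fingers":1,"translation":[0.174,0.017,0],"yaw":-0.035},
    {"fingers":1,"translation":[0.261,0.025,0],"yaw":-0.052},
    {"fingers":1,"translation":[0.348,0.033,0],"yaw":-0.07},
    {"fingers":1,"translation":[0.436,0.042,0],"yaw":-0.087},
    {"fingers":1,"translation":[0.523,0.05,0],"yaw":-0.104},
    {"fingers":1,"translation":[0.61,0.058,0],"yaw":-0.122},
    {"fingers":1,"translation":[0.697,0.066,0],"yaw":-0.139},
    {"fingers":1,"translation":[0.784,0.075,0],"yaw":-0.157},
    {"fingers":1,"translation":[0.871,0.083,0],"yaw":-0.174},
  ],
)

```text
t: 9.27
ee_pos: [0.5675, 0.17, 0.2401]
tcp_rot: [-0.0, 0.662, 0.75, -0.0]
ft_force: [-0.7, -0.0, -2.2]
gripper_width: 0.0518
gripper_force: 30.0
```

>>> jog_arm(
  targets=[
    {"fingers":1,"translation":[0.09,0.035,0],"yaw":-0.019},
    {"fingers":1,"translation":[0.18,0.07,0],"yaw":-0.038},
    {"fingers":1,"translation":[0.27,0.105,0],"yaw":-0.057},
    {"fingers":1,"translation":[0.36,0.14,0],"yaw":-0.076},
    {"fingers":1,"translation":[0.45,0.174,0],"yaw":-0.096},
    {"fingers":1,"translation":[0.54,0.209,0],"yaw":-0.115},
    {"fingers":1,"translation":[0.63,0.244,0],"yaw":-0.134},
    {"fingers":1,"translation":[0.72,0.279,0],"yaw":-0.153},
    {"fingers":1,"translation":[0.816,0.316,0],"yaw":-0.174},
    {"fingers":1,"translation":[0.816,0.316,0],"yaw":-0.174},
  ],
)

```text
t: 10.1
ee_pos: [0.589, 0.2558, 0.24]
tcp_rot: [-0.0, 0.553, 0.833, 0.0]
ft_force: [0.7, -0.0, -2.4]
gripper_width: 0.0516
gripper_force: 30.0
```

>>> jog_arm(
  targets=[
    {"fingers":1,"translation":[0,0,0.1],"yaw":0},
    {"fingers":1,"translation":[0,0,0.2],"yaw":0},
    {"fingers":1,"translation":[0,0,0.3],"yaw":0},
    {"fingers":1,"translation":[0,0,0.4],"yaw":0},
    {"fingers":1,"translation":[0,0,0.5],"yaw":0},
    {"fingers":1,"translation":[0,0,0.6],"yaw":0},
    {"fingers":1,"translation":[0,0,0.7],"yaw":0},
    {"fingers":1,"translation":[0,0,0.8],"yaw":0},
    {"fingers":1,"translation":[0,0,0.88],"yaw":0},
    {"fingers":1,"translation":[0,0,0.9],"yaw":0},
  ],
)

```text
t: 10.93
ee_pos: [0.5882, 0.2538, 0.1483]
tcp_rot: [-0.001, 0.555, 0.832, -0.001]
ft_force: [0.1, -0.3, -2.2]
gripper_width: 0.0518
gripper_force: 30.0
```

```bash
python3 -c "
from plan import *
plan((.5885,.255,.072,112.8))
im,d=shot('top');w=cloud('top',d)
p=cur()[0];q=w[(np.hypot(w[...,0]-p[0],w[...,1]-p[1])<.12)&(w[...,2]>.05)]
cv2.imwrite('pics/c1.png',cv2.resize(im[130:310,90:330,::-1],(800,600)))"
```

```text
t 10.93 [0.5882 0.2538 0.1483] head 112.63 w 0.0518 F 30.0 ft [ 0.1 -0.3 -2.2] j [ 0.33  0.6   1.47 -0.    1.07 -0.06]
    [0.01  0.008 0.763] yaw -0.002
  --
```

View pics/c1.png

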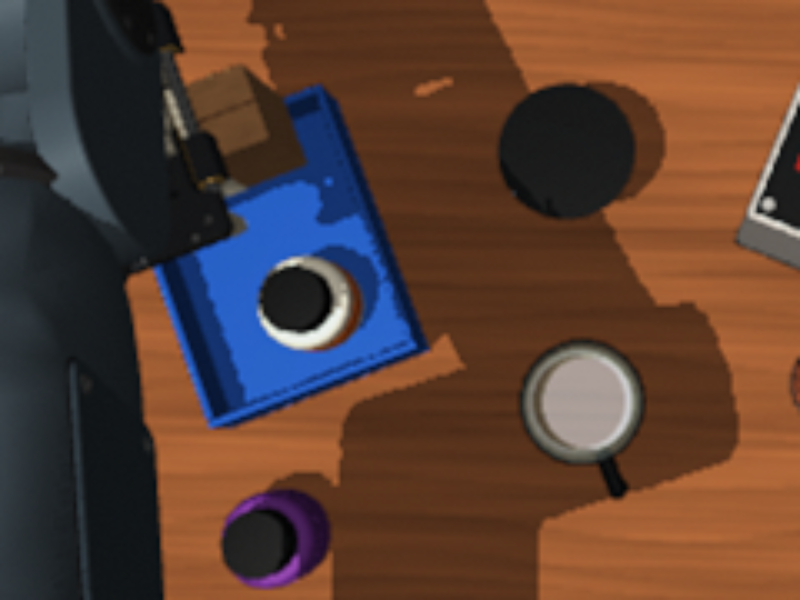

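The crop shows the carton at (245,125) held square over the tote's far end, with the jar at (300,300) clear of it. I'll lower and release.

>>> jog_arm(
  targets=[
    {"fingers":1,"translation":[0.01,0,0.1],"yaw":0},
    {"fingers":1,"translation":[0.01,0,0.2],"yaw":0},
    {"fingers":1,"translation":[0.01,0,0.3],"yaw":0},
    {"fingers":1,"translation":[0.01,0,0.4],"yaw":0},
    {"fingers":1,"translation":[0.01,0,0.5],"yaw":0},
    {"fingers":1,"translation":[0.01,0,0.6],"yaw":0},
    {"fingers":1,"translation":[0.01,0,0.68],"yaw":0},
    {"fingers":1,"translation":[0.01,0,0.74],"yaw":0},
    {"fingers":1,"translation":[0.01,0,0.763],"yaw":0},
    {"fingers":1,"translation":[0.01,0,0.763],"yaw":0},
  ],
)

```text
t: 11.82
ee_pos: [0.5882, 0.2549, 0.0733]
tcp_rot: [-0.0, 0.555, 0.832, -0.0]
ft_force: [0.6, 0.4, -1.7]
gripper_width: 0.0518
gripper_force: 30.0
```

>>> jog_arm(
  targets=[
    {"fingers":1,"translation":[0,0,0.012],"yaw":0},
    {"fingers":-1,"translation":[0,0,0.012],"yaw":0},
    {"fingers":-1,"translation":[0,0,0.012],"yaw":0},
    {"fingers":-1,"translation":[0,0,0.012],"yaw":0},
    {"fingers":-1,"translation":[0,0,0.012],"yaw":0},
    {"fingers":-1,"translation":[0,0,0.012],"yaw":0},
    {"fingers":-1,"translation":[0,0,-0.1],"yaw":0},
    {"fingers":-1,"translation":[0,0,-0.25],"yaw":0},
    {"fingers":-1,"translation":[0,0,-0.4],"yaw":0},
    {"fingers":-1,"translation":[0,0,-0.5],"yaw":0},
  ],
)

```text
t: 12.65
ee_pos: [0.5889, 0.2552, 0.1262]
tcp_rot: [0.001, 0.555, 0.832, 0.001]
ft_force: [0.5, 0.1, -0.1]
gripper_width: 0.0929
gripper_force: 0.0
```

```bash
python3 -c "
from plan import *
plan((.4935,.1995,.122,112.8),(.4935,.1995,.071,112.8),(.4935,.1995,.077,112.8),(.4868,.1742,.077,112.8))"
```

```text
t 12.65 [0.5889 0.2552 0.1262] head 112.63 w 0.0929 F 0.0 ft [ 0.5  0.1 -0.1] j [ 0.34  0.63  1.49  0.    1.03 -0.06]
    [-0.073 -0.548  0.021] yaw -0.001
    [-0.072 -0.548  0.021] yaw -0.001
  --
    [0.   0.   0.51] yaw -0.000
  --
    [ 0.    0.   -0.06] yaw -0.000
  --
    [-0.207 -0.16  -0.   ] yaw -0.000
  --
```

>>> jog_arm(
  targets=[
    {"fingers":-1,"translation":[-0.013,-0.1,0],"yaw":0},
    {"fingers":-1,"translation":[-0.026,-0.2,0],"yaw":0},
    {"fingers":-1,"translation":[-0.039,-0.3,0],"yaw":0},
    {"fingers":-1,"translation":[-0.052,-0.4,0],"yaw":0},
    {"fingers":-1,"translation":[-0.065,-0.5,0],"yaw":0},
    {"fingers":-1,"translation":[-0.08,-0.6,0],"yaw":0},
    {"fingers":-1,"translation":[-0.093,-0.7,0.01],"yaw":0},
    {"fingers":-1,"translation":[-0.106,-0.8,0.02],"yaw":0},
    {"fingers":-1,"translation":[-0.12,-0.9,0.03],"yaw":0},
    {"fingers":-1,"translation":[-0.133,-1.0,0.042],"yaw":0},
  ],
)

```text
t: 13.48
ee_pos: [0.5009, 0.204, 0.1202]
tcp_rot: [0.0, 0.555, 0.832, 0.0]
ft_force: [-0.1, 0.5, 0.1]
gripper_width: 0.0931
gripper_force: 0.0
```

>>> jog_arm(
  targets=[
    {"fingers":-1,"translation":[-0.012,-0.096,0],"yaw":0},
    {"fingers":-1,"translation":[-0.012,-0.096,0.08],"yaw":0},
    {"fingers":-1,"translation":[-0.012,-0.096,0.2],"yaw":0},
    {"fingers":-1,"translation":[-0.012,-0.096,0.3],"yaw":0},
    {"fingers":-1,"translation":[-0.012,-0.096,0.4],"yaw":0},
    {"fingers":-1,"translation":[-0.012,-0.096,0.48],"yaw":0},
    {"fingers":-1,"translation":[-0.012,-0.096,0.51],"yaw":0},
    {"fingers":1,"translation":[-0.012,-0.096,0.51],"yaw":0},
    {"fingers":1,"translation":[-0.012,-0.096,0.51],"yaw":0},
    {"fingers":1,"translation":[-0.012,-0.096,0.51],"yaw":0},
  ],
)

```text
t: 14.32
ee_pos: [0.4931, 0.1995, 0.069]
tcp_rot: [0.0, 0.555, 0.832, 0.0]
ft_force: [-0.1, 0.0, 0.6]
gripper_width: 0.0775
gripper_force: 0.0
```

>>> jog_arm(
  targets=[
    {"fingers":1,"translation":[0,0,0],"yaw":0},
    {"fingers":1,"translation":[0,0,0],"yaw":0},
    {"fingers":1,"translation":[0,0,0],"yaw":0},
    {"fingers":1,"translation":[0,0,0],"yaw":0},
    {"fingers":1,"translation":[0,0,0],"yaw":0},
    {"fingers":1,"translation":[0,0,0],"yaw":0},
    {"fingers":1,"translation":[0,0,0],"yaw":0},
    {"fingers":1,"translation":[0,0,0],"yaw":0},
    {"fingers":1,"translation":[0,0,-0.03],"yaw":0},
    {"fingers":1,"translation":[0,0,-0.06],"yaw":0},
  ],
)

```text
t: 15.15
ee_pos: [0.4926, 0.1993, 0.0747]
tcp_rot: [-0.0, 0.555, 0.832, -0.0]
ft_force: [-0.4, -0.2, -1.0]
gripper_width: 0.0453
gripper_force: 30.6
```

```bash
python3 -c "
from plan import *
plan((.4868,.1742,.077,112.8),(.4868,.1742,.0715,112.8))"
```

```text
t 15.15 [0.4926 0.1993 0.0747] head 112.63 w 0.0453 F 30.6 ft [-0.4 -0.2 -1. ] j [ 0.3   0.53  1.82  0.    0.79 -0.1 ]
    [-0.209 -0.15  -0.023] yaw -0.002
  --
    [0.    0.    0.055] yaw -0.000
  --
```

>>> jog_arm(
  targets=[
    {"fingers":1,"translation":[-0.04,-0.03,0],"yaw":0},
    {"fingers":1,"translation":[-0.08,-0.06,0],"yaw":0},
    {"fingers":1,"translation":[-0.12,-0.09,0],"yaw":0},
    {"fingers":1,"translation":[-0.17,-0.12,0],"yaw":0},
    {"fingers":1,"translation":[-0.209,-0.15,0],"yaw":0},
    {"fingers":1,"translation":[-0.209,-0.15,0],"yaw":0},
    {"fingers":1,"translation":[-0.209,-0.15,0.02],"yaw":0},
    {"fingers":1,"translation":[-0.209,-0.15,0.04],"yaw":0},
    {"fingers":1,"translation":[-0.209,-0.15,0.055],"yaw":0},
    {"fingers":1,"translation":[-0.209,-0.15,0.055],"yaw":0},
  ],
)

```text
t: 15.98
ee_pos: [0.487, 0.1744, 0.0693]
tcp_rot: [-0.0, 0.555, 0.832, -0.0]
ft_force: [-1.4, -1.5, 4.1]
gripper_width: 0.0458
gripper_force: 31.8
```

>>> jog_arm(
  targets=[
    {"fingers":-1,"translation":[0,0,0],"yaw":0},
    {"fingers":-1,"translation":[0,0,0],"yaw":0},
    {"fingers":-1,"translation":[0,0,0],"yaw":0},
    {"fingers":-1,"translation":[0,0,0],"yaw":0},
    {"fingers":-1,"translation":[0,0,0],"yaw":0},
    {"fingers":-1,"translation":[0,0,-0.1],"yaw":0},
    {"fingers":-1,"translation":[0,0,-0.3],"yaw":0},
    {"fingers":-1,"translation":[0,0,-0.5],"yaw":0},
    {"fingers":-1,"translation":[0,0,-0.75],"yaw":0},
    {"fingers":-1,"translation":[0,0,-1.0],"yaw":0},
  ],
)

```text
t: 16.82
ee_pos: [0.4867, 0.1742, 0.1708]
tcp_rot: [-0.0, 0.555, 0.832, -0.0]
ft_force: [0.4, 0.5, 0.6]
gripper_width: 0.0927
gripper_force: 0.0
```

```bash
python3 -c "
from plan import *
plan((.5892,-.150,.20,159.15),(.5892,-.150,.128,159.15))"
```

```text
t 16.82 [0.4867 0.1742 0.1708] head 112.63 w 0.0927 F 0.0 ft [0.4 0.5 0.6] j [ 0.25  0.36  1.8   0.    0.98 -0.14]
    [-0.847 -0.075 -0.073] yaw -0.129
    [-0.814 -0.245 -0.073] yaw -0.129
    [-0.748 -0.404 -0.073] yaw -0.129
    [-0.651 -0.546 -0.073] yaw -0.129
  --
    [0.   0.   0.72] yaw -0.000
  --
```

>>> jog_arm(
  targets=[
    {"fingers":-1,"translation":[-0.085,-0.008,-0.01],"yaw":-0.013},
    {"fingers":-1,"translation":[-0.169,-0.015,-0.02],"yaw":-0.026},
    {"fingers":-1,"translation":[-0.254,-0.022,-0.03],"yaw":-0.039},
    {"fingers":-1,"translation":[-0.339,-0.03,-0.03],"yaw":-0.052},
    {"fingers":-1,"translation":[-0.424,-0.038,-0.04],"yaw":-0.065},
    {"fingers":-1,"translation":[-0.508,-0.045,-0.05],"yaw":-0.077},
    {"fingers":-1,"translation":[-0.593,-0.052,-0.05],"yaw":-0.09},
    {"fingers":-1,"translation":[-0.678,-0.06,-0.06],"yaw":-0.103},
    {"fingers":-1,"translation":[-0.762,-0.068,-0.07],"yaw":-0.116},
    {"fingers":-1,"translation":[-0.847,-0.075,-0.073],"yaw":-0.129},
  ],
)

```text
t: 17.65
ee_pos: [0.5128, 0.0929, 0.1773]
tcp_rot: [0.0, 0.467, 0.884, 0.0]
ft_force: [0.3, 0.5, -0.5]
gripper_width: 0.0929
gripper_force: 0.0
```

>>> jog_arm(
  targets=[
    {"fingers":-1,"translation":[-0.081,-0.024,-0.01],"yaw":-0.013},
    {"fingers":-1,"translation":[-0.163,-0.049,-0.02],"yaw":-0.026},
    {"fingers":-1,"translation":[-0.244,-0.074,-0.03],"yaw":-0.039},
    {"fingers":-1,"translation":[-0.326,-0.098,-0.03],"yaw":-0.052},
    {"fingers":-1,"translation":[-0.407,-0.122,-0.04],"yaw":-0.065},
    {"fingers":-1,"translation":[-0.488,-0.147,-0.05],"yaw":-0.077},
    {"fingers":-1,"translation":[-0.57,-0.172,-0.05],"yaw":-0.09},
    {"fingers":-1,"translation":[-0.651,-0.196,-0.06],"yaw":-0.103},
    {"fingers":-1,"translation":[-0.733,-0.22,-0.07],"yaw":-0.116},
    {"fingers":-1,"translation":[-0.814,-0.245,-0.073],"yaw":-0.129},
  ],
)

```text
t: 18.48
ee_pos: [0.5383, 0.0118, 0.1846]
tcp_rot: [0.0, 0.375, 0.927, 0.0]
ft_force: [-0.0, 0.3, 0.2]
gripper_width: 0.0927
gripper_force: 0.0
```

>>> jog_arm(
  targets=[
    {"fingers":-1,"translation":[-0.075,-0.04,-0.01],"yaw":-0.013},
    {"fingers":-1,"translation":[-0.15,-0.081,-0.02],"yaw":-0.026},
    {"fingers":-1,"translation":[-0.224,-0.121,-0.03],"yaw":-0.039},
    {"fingers":-1,"translation":[-0.299,-0.162,-0.03],"yaw":-0.052},
    {"fingers":-1,"translation":[-0.374,-0.202,-0.04],"yaw":-0.065},
    {"fingers":-1,"translation":[-0.449,-0.242,-0.05],"yaw":-0.077},
    {"fingers":-1,"translation":[-0.524,-0.283,-0.05],"yaw":-0.09},
    {"fingers":-1,"translation":[-0.598,-0.323,-0.06],"yaw":-0.103},
    {"fingers":-1,"translation":[-0.673,-0.364,-0.07],"yaw":-0.116},
    {"fingers":-1,"translation":[-0.748,-0.404,-0.073],"yaw":-0.129},
  ],
)

```text
t: 19.32
ee_pos: [0.5638, -0.0693, 0.1919]
tcp_rot: [0.0, 0.28, 0.96, 0.0]
ft_force: [0.6, -0.2, -0.7]
gripper_width: 0.093
gripper_force: 0.0
```

>>> jog_arm(
  targets=[
    {"fingers":-1,"translation":[-0.08,-0.068,-0.01],"yaw":-0.016},
    {"fingers":-1,"translation":[-0.163,-0.137,-0.02],"yaw":-0.032},
    {"fingers":-1,"translation":[-0.244,-0.205,-0.03],"yaw":-0.048},
    {"fingers":-1,"translation":[-0.326,-0.273,-0.03],"yaw":-0.065},
    {"fingers":-1,"translation":[-0.407,-0.341,-0.04],"yaw":-0.081},
    {"fingers":-1,"translation":[-0.488,-0.41,-0.05],"yaw":-0.097},
    {"fingers":-1,"translation":[-0.57,-0.478,-0.05],"yaw":-0.113},
    {"fingers":-1,"translation":[-0.651,-0.546,-0.06],"yaw":-0.129},
    {"fingers":-1,"translation":[-0.651,-0.546,-0.07],"yaw":-0.129},
    {"fingers":-1,"translation":[-0.651,-0.546,-0.073],"yaw":-0.129},
  ],
)

```text
t: 20.15
ee_pos: [0.5892, -0.15, 0.1989]
tcp_rot: [0.0, 0.182, 0.983, 0.0]
ft_force: [0.9, 0.3, 0.3]
gripper_width: 0.0931
gripper_force: 0.0
```

```bash
python3 -c "
from plan import *
plan((.5892,-.150,.126,159.15))"
```

```text
t 20.15 [ 0.5892 -0.15    0.1989] head 158.98 w 0.0931 F 0.0 ft [0.9 0.3 0.3] j [-0.33  0.49  1.53  0.    1.13 -1.53]
    [-0.     0.     0.729] yaw -0.002
  --
```

>>> jog_arm(
  targets=[
    {"fingers":-1,"translation":[0,0,0.12],"yaw":0},
    {"fingers":-1,"translation":[0,0,0.26],"yaw":0},
    {"fingers":-1,"translation":[0,0,0.4],"yaw":0},
    {"fingers":-1,"translation":[0,0,0.54],"yaw":0},
    {"fingers":-1,"translation":[0,0,0.66],"yaw":0},
    {"fingers":-1,"translation":[0,0,0.73],"yaw":0},
    {"fingers":1,"translation":[0,0,0.73],"yaw":0},
    {"fingers":1,"translation":[0,0,0.73],"yaw":0},
    {"fingers":1,"translation":[0,0,0.73],"yaw":0},
    {"fingers":1,"translation":[0,0,0.73],"yaw":0},
  ],
)

```text
t: 20.98
ee_pos: [0.5896, -0.15, 0.1261]
tcp_rot: [0.001, 0.182, 0.983, -0.0]
ft_force: [-0.3, -0.2, -0.1]
gripper_width: 0.0706
gripper_force: 0.0
```

>>> jog_arm(
  targets=[
    {"fingers":1,"translation":[0,0,0],"yaw":0},
    {"fingers":1,"translation":[0,0,0],"yaw":0},
    {"fingers":1,"translation":[0,0,0],"yaw":0},
    {"fingers":1,"translation":[0,0,0],"yaw":0},
    {"fingers":1,"translation":[0,0,0],"yaw":0},
    {"fingers":1,"translation":[0,0,-0.02],"yaw":0},
    {"fingers":1,"translation":[0,0,-0.08],"yaw":0},
    {"fingers":1,"translation":[0,0,-0.16],"yaw":0},
    {"fingers":1,"translation":[0,0,-0.25],"yaw":0},
    {"fingers":1,"translation":[0,0,-0.35],"yaw":0},
  ],
)

```text
t: 21.82
ee_pos: [0.5891, -0.1498, 0.161]
tcp_rot: [-0.0, 0.182, 0.983, 0.0]
ft_force: [0.0, -0.5, -6.1]
gripper_width: 0.0581
gripper_force: 29.9
```

```bash
python3 -c "
from plan import *
plan((.535,.2325,.285,112.8),(.535,.2325,.1325,112.8))"
```

```text
t 21.82 [ 0.5891 -0.1498  0.161 ] head 159.07 w 0.0581 F 29.9 ft [ 0.  -0.5 -6.1] j [-0.33  0.53  1.56  0.    1.05 -1.53]
    [ 0.468  0.844 -0.31 ] yaw 0.129
    [ 0.628  0.734 -0.31 ] yaw 0.129
    [ 0.762  0.593 -0.31 ] yaw 0.129
    [ 0.865  0.428 -0.31 ] yaw 0.129
  --
    [0.    0.    0.762] yaw -0.000
    [0.    0.    0.762] yaw -0.000
  --
```

>>> jog_arm(
  targets=[
    {"fingers":1,"translation":[0.03,0.05,-0.15],"yaw":0.013},
    {"fingers":1,"translation":[0.07,0.12,-0.3],"yaw":0.026},
    {"fingers":1,"translation":[0.11,0.2,-0.45],"yaw":0.039},
    {"fingers":1,"translation":[0.16,0.29,-0.6],"yaw":0.052},
    {"fingers":1,"translation":[0.21,0.38,-0.73],"yaw":0.065},
    {"fingers":1,"translation":[0.26,0.47,-0.82],"yaw":0.077},
    {"fingers":1,"translation":[0.31,0.56,-0.88],"yaw":0.09},
    {"fingers":1,"translation":[0.362,0.653,-0.9],"yaw":0.103},
    {"fingers":1,"translation":[0.415,0.748,-0.9],"yaw":0.116},
    {"fingers":1,"translation":[0.468,0.844,-0.9],"yaw":0.129},
  ],
)

```text
t: 22.65
ee_pos: [0.5756, -0.0539, 0.2515]
tcp_rot: [0.0, 0.281, 0.96, 0.0]
ft_force: [0.3, -0.4, -5.5]
gripper_width: 0.0579
gripper_force: 29.9
```

>>> jog_arm(
  targets=[
    {"fingers":1,"translation":[0.063,0.073,-0.01],"yaw":0.013},
    {"fingers":1,"translation":[0.126,0.147,-0.02],"yaw":0.026},
    {"fingers":1,"translation":[0.188,0.22,-0.03],"yaw":0.039},
    {"fingers":1,"translation":[0.251,0.294,-0.04],"yaw":0.052},
    {"fingers":1,"translation":[0.314,0.367,-0.05],"yaw":0.065},
    {"fingers":1,"translation":[0.377,0.44,-0.06],"yaw":0.077},
    {"fingers":1,"translation":[0.44,0.514,-0.07],"yaw":0.09},
    {"fingers":1,"translation":[0.502,0.587,-0.08],"yaw":0.103},
    {"fingers":1,"translation":[0.565,0.661,-0.09],"yaw":0.116},
    {"fingers":1,"translation":[0.628,0.734,-0.1],"yaw":0.129},
  ],
)

```text
t: 23.48
ee_pos: [0.562, 0.0418, 0.2613]
tcp_rot: [0.0, 0.376, 0.927, 0.0]
ft_force: [0.8, 0.2, -6.3]
gripper_width: 0.0578
gripper_force: 29.9
```

>>> jog_arm(
  targets=[
    {"fingers":1,"translation":[0.076,0.059,0],"yaw":0.013},
    {"fingers":1,"translation":[0.152,0.119,0],"yaw":0.026},
    {"fingers":1,"translation":[0.229,0.178,0],"yaw":0.039},
    {"fingers":1,"translation":[0.305,0.237,0],"yaw":0.052},
    {"fingers":1,"translation":[0.381,0.296,0],"yaw":0.065},
    {"fingers":1,"translation":[0.457,0.356,0],"yaw":0.077},
    {"fingers":1,"translation":[0.533,0.415,0],"yaw":0.09},
    {"fingers":1,"translation":[0.61,0.474,0],"yaw":0.103},
    {"fingers":1,"translation":[0.686,0.534,0],"yaw":0.116},
    {"fingers":1,"translation":[0.762,0.593,0],"yaw":0.129},
  ],
)

```text
t: 24.32
ee_pos: [0.5487, 0.1373, 0.2612]
tcp_rot: [0.0, 0.468, 0.884, 0.0]
ft_force: [-0.8, 0.9, -5.9]
gripper_width: 0.0579
gripper_force: 29.9
```

>>> jog_arm(
  targets=[
    {"fingers":1,"translation":[0.09,0.045,0],"yaw":0.014},
    {"fingers":1,"translation":[0.19,0.095,0],"yaw":0.028},
    {"fingers":1,"translation":[0.29,0.145,0],"yaw":0.043},
    {"fingers":1,"translation":[0.39,0.195,0],"yaw":0.058},
    {"fingers":1,"translation":[0.49,0.24,0],"yaw":0.073},
    {"fingers":1,"translation":[0.59,0.29,0],"yaw":0.088},
    {"fingers":1,"translation":[0.69,0.34,0],"yaw":0.103},
    {"fingers":1,"translation":[0.78,0.385,0],"yaw":0.117},
    {"fingers":1,"translation":[0.84,0.415,0],"yaw":0.126},
    {"fingers":1,"translation":[0.865,0.428,0],"yaw":0.129},
  ],
)

```text
t: 25.15
ee_pos: [0.5353, 0.2333, 0.2612]
tcp_rot: [0.0, 0.555, 0.832, 0.0]
ft_force: [0.4, 0.1, -6.9]
gripper_width: 0.0581
gripper_force: 29.9
```

```bash
python3 - <<'E'
from plan import *
plan((.535,.2325,.1325,112.8))
C=np.array([527.6,229.4]);a=np.radians(22.8);R=np.array([[np.cos(a),np.sin(a)],[-np.sin(a),np.cos(a)]])
for n in('top','side'):
    im,d=shot(n);w=cloud(n,d)
    T=(w[...,:2]*1000-C)@R.T
    for nm,c,zl,r in(('carton',(66,0),.101,70),('lid',(-59,-35),.086,35)):
        m=(np.hypot(T[...,0]-c[0],T[...,1]-c[1])<r)&(abs(w[...,2]-zl)<.006); q=T[m]
        if len(q)>50: print(n,nm,len(q),q.min(0).round(1),q.max(0).round(1),cv2.minAreaRect(q.astype(np.float32)))
cv2.imwrite('pics/c2.png',cv2.resize(np.load('side.npz')['im'][220:370,190:390,::-1],(800,600)))
E
```

```text
t 25.15 [0.5353 0.2333 0.2612] head 112.63 w 0.0581 F 29.9 ft [ 0.4  0.1 -6.9] j [ 0.33  0.38  1.52  0.    1.23 -0.06]
    [-0.003 -0.003  0.643] yaw -0.001
    [-0.003 -0.003  0.643] yaw -0.001
  --
top carton 249 [ 42.2 -56.1] [ 94.1 -15.2] ((75.37808990478516, -45.739768981933594), (62.99296188354492, 32.23728942871094), 33.54412078857422)
top lid 319 [-81.2 -57.7] [-36.7 -11.8] ((-58.62158966064453, -34.98357391357422), (43.66712188720703, 43.28615188598633), 68.70203399658203)
side carton 1789 [ 40.2 -56.7] [92.7 55.6] ((66.41091918945312, -0.5252342224121094), (52.49207305908203, 112.31039428710938), 0.0729023814201355)
side lid 407 [-81.8 -57.4] [-40.  -12.9] ((-61.87570571899414, -34.958438873291016), (45.24094772338867, 37.36805725097656), 77.23182678222656)
```

View pics/c2.png

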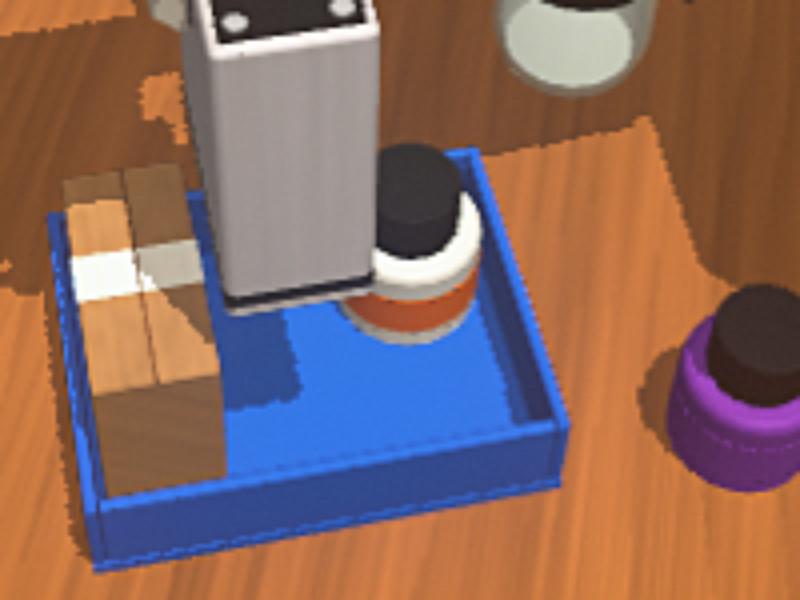

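The view shows the carton seated along the far wall at (150,370), the jar in the near corner at (415,260), and the power unit at (290,200) lined up with the gap between them. The measured positions match the plan, so I'll lower it.

>>> jog_arm(
  targets=[
    {"fingers":1,"translation":[-0.003,-0.01,0.06],"yaw":-0.001},
    {"fingers":1,"translation":[-0.003,-0.01,0.16],"yaw":-0.001},
    {"fingers":1,"translation":[-0.003,-0.01,0.26],"yaw":-0.001},
    {"fingers":1,"translation":[-0.003,-0.01,0.36],"yaw":-0.001},
    {"fingers":1,"translation":[-0.003,-0.01,0.46],"yaw":-0.001},
    {"fingers":1,"translation":[-0.003,-0.01,0.56],"yaw":-0.001},
    {"fingers":1,"translation":[-0.003,-0.01,0.66],"yaw":-0.001},
    {"fingers":1,"translation":[-0.003,-0.01,0.75],"yaw":-0.001},
    {"fingers":1,"translation":[-0.003,-0.01,0.8],"yaw":-0.001},
    {"fingers":1,"translation":[-0.003,-0.01,0.8],"yaw":-0.001},
  ],
)

```text
t: 26.08
ee_pos: [0.5343, 0.2316, 0.1789]
tcp_rot: [-0.001, 0.554, 0.833, -0.001]
ft_force: [-0.4, -0.5, -6.3]
gripper_width: 0.058
gripper_force: 29.9
```

>>> jog_arm(
  targets=[
    {"fingers":1,"translation":[0,0,0.05],"yaw":0},
    {"fingers":1,"translation":[0,0,0.11],"yaw":0},
    {"fingers":1,"translation":[0,0,0.17],"yaw":0},
    {"fingers":1,"translation":[0,0,0.23],"yaw":0},
    {"fingers":1,"translation":[0,0,0.29],"yaw":0},
    {"fingers":1,"translation":[0,0,0.35],"yaw":0},
    {"fingers":1,"translation":[0,0,0.41],"yaw":0},
    {"fingers":1,"translation":[0,0,0.46],"yaw":0},
    {"fingers":1,"translation":[0,0,0.475],"yaw":0},
    {"fingers":1,"translation":[0,0,0.475],"yaw":0},
  ],
)

```text
t: 26.92
ee_pos: [0.5347, 0.2318, 0.1325]
tcp_rot: [-0.0, 0.554, 0.833, -0.0]
ft_force: [0.1, -0.4, -5.7]
gripper_width: 0.0576
gripper_force: 29.9
```

```bash
python3 -c "
from plan import *
plan((.535,.2325,.1325,112.8))"
```

```text
t 26.92 [0.5347 0.2318 0.1325] head 112.72 w 0.0576 F 29.9 ft [ 0.1 -0.4 -5.7] j [ 0.33  0.52  1.65  0.    0.97 -0.07]
    [ 0.005  0.006 -0.   ] yaw -0.001
  --
```

>>> jog_arm(
  targets=[
    {"fingers":1,"translation":[0,0,0.01],"yaw":0},
    {"fingers":-1,"translation":[0,0,0.01],"yaw":0},
    {"fingers":-1,"translation":[0,0,0.01],"yaw":0},
    {"fingers":-1,"translation":[0,0,0.01],"yaw":0},
    {"fingers":-1,"translation":[0,0,0.01],"yaw":0},
    {"fingers":-1,"translation":[0,0,0.01],"yaw":0},
    {"fingers":-1,"translation":[0,0,-0.12],"yaw":0},
    {"fingers":-1,"translation":[0,0,-0.28],"yaw":0},
    {"fingers":-1,"translation":[0,0,-0.44],"yaw":0},
    {"fingers":-1,"translation":[0,0,-0.6],"yaw":0},
  ],
)

```text
t: 27.75
ee_pos: [0.5348, 0.2318, 0.1937]
tcp_rot: [0.0, 0.554, 0.833, 0.0]
ft_force: [-0.1, 0.0, 0.2]
gripper_width: 0.0931
gripper_force: 0.0
```

```bash
python3 -c "
from plan import *
plan((.4464,-.1801,.195,22.8),(.4464,-.1801,.105,22.8))"
```

```text
t 27.75 [0.5348 0.2318 0.1937] head 112.72 w 0.0931 F 0.0 ft [-0.1  0.   0.2] j [ 0.33  0.45  1.6  -0.    1.09 -0.07]
    [-0.692 -0.481 -0.003] yaw 0.200
    [-0.806 -0.244 -0.003] yaw 0.200
    [-0.842  0.017 -0.003] yaw 0.200
    [-0.796  0.276 -0.003] yaw 0.200
    [-0.672  0.508 -0.003] yaw 0.200
  --
    [0.  0.  0.9] yaw -0.000
  --
```

>>> jog_arm(
  targets=[
    {"fingers":-1,"translation":[-0.069,-0.048,0],"yaw":0.02},
    {"fingers":-1,"translation":[-0.138,-0.096,0],"yaw":0.04},
    {"fingers":-1,"translation":[-0.208,-0.144,0],"yaw":0.06},
    {"fingers":-1,"translation":[-0.277,-0.192,0],"yaw":0.08},
    {"fingers":-1,"translation":[-0.346,-0.24,0],"yaw":0.1},
    {"fingers":-1,"translation":[-0.415,-0.289,0],"yaw":0.12},
    {"fingers":-1,"translation":[-0.484,-0.337,0],"yaw":0.14},
    {"fingers":-1,"translation":[-0.554,-0.385,0],"yaw":0.16},
    {"fingers":-1,"translation":[-0.623,-0.433,0],"yaw":0.18},
    {"fingers":-1,"translation":[-0.692,-0.481,0],"yaw":0.2},
  ],
)

```text
t: 28.58
ee_pos: [0.5169, 0.1485, 0.1928]
tcp_rot: [0.0, 0.679, 0.735, -0.0]
ft_force: [-0.7, 0.8, 0.1]
gripper_width: 0.0928
gripper_force: 0.0
```

>>> jog_arm(
  targets=[
    {"fingers":-1,"translation":[-0.081,-0.024,0],"yaw":0.02},
    {"fingers":-1,"translation":[-0.161,-0.049,0],"yaw":0.04},
    {"fingers":-1,"translation":[-0.242,-0.073,0],"yaw":0.06},
    {"fingers":-1,"translation":[-0.322,-0.098,0],"yaw":0.08},
    {"fingers":-1,"translation":[-0.403,-0.122,0],"yaw":0.1},
    {"fingers":-1,"translation":[-0.484,-0.146,0],"yaw":0.12},
    {"fingers":-1,"translation":[-0.564,-0.171,0],"yaw":0.14},
    {"fingers":-1,"translation":[-0.645,-0.195,0],"yaw":0.16},
    {"fingers":-1,"translation":[-0.725,-0.22,0],"yaw":0.18},
    {"fingers":-1,"translation":[-0.806,-0.244,0],"yaw":0.2},
  ],
)

```text
t: 29.42
ee_pos: [0.4993, 0.0663, 0.1929]
tcp_rot: [0.0, 0.785, 0.619, 0.0]
ft_force: [-0.9, -0.5, -0.4]
gripper_width: 0.0928
gripper_force: 0.0
```

>>> jog_arm(
  targets=[
    {"fingers":-1,"translation":[-0.084,0.002,0],"yaw":0.02},
    {"fingers":-1,"translation":[-0.168,0.003,0],"yaw":0.04},
    {"fingers":-1,"translation":[-0.253,0.005,0],"yaw":0.06},
    {"fingers":-1,"translation":[-0.337,0.007,0],"yaw":0.08},
    {"fingers":-1,"translation":[-0.421,0.009,0],"yaw":0.1},
    {"fingers":-1,"translation":[-0.505,0.01,0],"yaw":0.12},
    {"fingers":-1,"translation":[-0.589,0.012,0],"yaw":0.14},
    {"fingers":-1,"translation":[-0.674,0.014,0],"yaw":0.16},
    {"fingers":-1,"translation":[-0.758,0.015,0],"yaw":0.18},
    {"fingers":-1,"translation":[-0.842,0.017,0],"yaw":0.2},
  ],
)

```text
t: 30.25
ee_pos: [0.4816, -0.0161, 0.1929]
tcp_rot: [0.0, 0.872, 0.489, 0.0]
ft_force: [-0.6, -0.1, -0.2]
gripper_width: 0.0928
gripper_force: 0.0
```

>>> jog_arm(
  targets=[
    {"fingers":-1,"translation":[-0.08,0.028,0],"yaw":0.02},
    {"fingers":-1,"translation":[-0.159,0.055,0],"yaw":0.04},
    {"fingers":-1,"translation":[-0.239,0.083,0],"yaw":0.06},
    {"fingers":-1,"translation":[-0.318,0.11,0],"yaw":0.08},
    {"fingers":-1,"translation":[-0.398,0.138,0],"yaw":0.1},
    {"fingers":-1,"translation":[-0.478,0.166,0],"yaw":0.12},
    {"fingers":-1,"translation":[-0.557,0.193,0],"yaw":0.14},
    {"fingers":-1,"translation":[-0.637,0.221,0],"yaw":0.16},
    {"fingers":-1,"translation":[-0.716,0.248,0],"yaw":0.18},
    {"fingers":-1,"translation":[-0.796,0.276,0],"yaw":0.2},
  ],
)

```text
t: 31.08
ee_pos: [0.4638, -0.0984, 0.1928]
tcp_rot: [-0.0, 0.938, 0.346, -0.0]
ft_force: [-0.2, -0.2, 0.8]
gripper_width: 0.0927
gripper_force: 0.0
```

>>> jog_arm(
  targets=[
    {"fingers":-1,"translation":[-0.084,0.064,0],"yaw":0.025},
    {"fingers":-1,"translation":[-0.168,0.127,0],"yaw":0.05},
    {"fingers":-1,"translation":[-0.252,0.19,0],"yaw":0.075},
    {"fingers":-1,"translation":[-0.336,0.254,0],"yaw":0.1},
    {"fingers":-1,"translation":[-0.42,0.318,0],"yaw":0.125},
    {"fingers":-1,"translation":[-0.504,0.381,0],"yaw":0.15},
    {"fingers":-1,"translation":[-0.588,0.444,0],"yaw":0.175},
    {"fingers":-1,"translation":[-0.672,0.508,0],"yaw":0.2},
    {"fingers":-1,"translation":[-0.672,0.508,0],"yaw":0.2},
    {"fingers":-1,"translation":[-0.672,0.508,0],"yaw":0.2},
  ],
)

```text
t: 31.92
ee_pos: [0.4461, -0.1804, 0.1928]
tcp_rot: [-0.0, 0.981, 0.196, -0.0]
ft_force: [-1.0, 0.1, -0.6]
gripper_width: 0.093
gripper_force: 0.0
```

```bash
python3 -c "
from plan import *
plan((.4464,-.1801,.102,22.8))
im,d=shot('side');w=cloud('side',d)
q=w[(np.hypot(w[...,0]-.446,w[...,1]+.18)<.05)&(abs(w[...,2]-.125)<.004)];print(len(q),q.min(0),q.max(0))"
```

```text
t 31.92 [ 0.4461 -0.1804  0.1928] head 22.66 w 0.0930 F 0.0 ft [-1.   0.1 -0.6] j [-0.48  0.27  1.86  0.    1.01  0.69]
    [ 0.004 -0.002  0.908] yaw -0.002
  --
432 [ 0.41577068 -0.21410447  0.12101555] [ 0.47853248 -0.14710731  0.12871589]
```

>>> jog_arm(
  targets=[
    {"fingers":-1,"translation":[0,0,0.12],"yaw":0},
    {"fingers":-1,"translation":[0,0,0.28],"yaw":0},
    {"fingers":-1,"translation":[0,0,0.44],"yaw":0},
    {"fingers":-1,"translation":[0,0,0.6],"yaw":0},
    {"fingers":-1,"translation":[0,0,0.76],"yaw":0},
    {"fingers":-1,"translation":[0,0,0.87],"yaw":0},
    {"fingers":-1,"translation":[0,0,0.908],"yaw":0},
    {"fingers":1,"translation":[0,0,0.908],"yaw":0},
    {"fingers":1,"translation":[0,0,0.908],"yaw":0},
    {"fingers":1,"translation":[0,0,0.908],"yaw":0},
  ],
)

```text
t: 32.8
ee_pos: [0.4467, -0.18, 0.1028]
tcp_rot: [0.0, 0.98, 0.197, 0.0]
ft_force: [0.2, 0.6, -0.8]
gripper_width: 0.0772
gripper_force: 0.0
```

>>> jog_arm(
  targets=[
    {"fingers":1,"translation":[0,0,0],"yaw":0},
    {"fingers":1,"translation":[0,0,0],"yaw":0},
    {"fingers":1,"translation":[0,0,0],"yaw":0},
    {"fingers":1,"translation":[0,0,0],"yaw":0},
    {"fingers":1,"translation":[0,0,0],"yaw":0},
    {"fingers":1,"translation":[0,0,-0.02],"yaw":0},
    {"fingers":1,"translation":[0,0,-0.1],"yaw":0},
    {"fingers":1,"translation":[0,0,-0.22],"yaw":0},
    {"fingers":1,"translation":[0,0,-0.36],"yaw":0},
    {"fingers":1,"translation":[0,0,-0.5],"yaw":0},
  ],
)

```text
t: 33.63
ee_pos: [0.4458, -0.1797, 0.1527]
tcp_rot: [-0.0, 0.98, 0.197, -0.0]
ft_force: [0.6, -0.8, -4.2]
gripper_width: 0.0658
gripper_force: 30.0
```

```bash
python3 -c "
from plan import *
plan((.4596,.2388,.25,22.8),(.4596,.2388,.109,22.8))"
```

```text
t 33.63 [ 0.4458 -0.1797  0.1527] head 22.72 w 0.0658 F 30.0 ft [ 0.6 -0.8 -4.2] j [-0.48  0.33  1.9  -0.    0.91  0.69]
    [ 0.436 -0.952 -0.243] yaw -0.000
    [ 0.436 -0.952 -0.243] yaw -0.000
    [ 0.437 -0.952 -0.243] yaw -0.000
    [ 0.437 -0.951 -0.243] yaw -0.000
  --
    [0.    0.    0.705] yaw -0.000
    [0.    0.    0.705] yaw -0.000
  --
```

>>> jog_arm(
  targets=[
    {"fingers":1,"translation":[0.03,-0.06,-0.15],"yaw":0},
    {"fingers":1,"translation":[0.06,-0.13,-0.3],"yaw":0},
    {"fingers":1,"translation":[0.1,-0.22,-0.45],"yaw":0},
    {"fingers":1,"translation":[0.14,-0.31,-0.6],"yaw":0},
    {"fingers":1,"translation":[0.19,-0.41,-0.74],"yaw":0},
    {"fingers":1,"translation":[0.24,-0.52,-0.85],"yaw":0},
    {"fingers":1,"translation":[0.29,-0.63,-0.93],"yaw":0},
    {"fingers":1,"translation":[0.34,-0.74,-0.98],"yaw":0},
    {"fingers":1,"translation":[0.39,-0.85,-1.0],"yaw":0},
    {"fingers":1,"translation":[0.436,-0.952,-1.0],"yaw":0},
  ],
)

```text
t: 34.47
ee_pos: [0.4495, -0.0742, 0.2524]
tcp_rot: [-0.0, 0.98, 0.197, 0.0]
ft_force: [0.3, -0.3, -3.9]
gripper_width: 0.0656
gripper_force: 30.0
```

>>> jog_arm(
  targets=[
    {"fingers":1,"translation":[0.044,-0.095,0],"yaw":0},
    {"fingers":1,"translation":[0.087,-0.19,0],"yaw":0},
    {"fingers":1,"translation":[0.131,-0.286,0],"yaw":0},
    {"fingers":1,"translation":[0.174,-0.381,0],"yaw":0},
    {"fingers":1,"translation":[0.218,-0.476,0],"yaw":0},
    {"fingers":1,"translation":[0.262,-0.571,0],"yaw":0},
    {"fingers":1,"translation":[0.305,-0.666,0],"yaw":0},
    {"fingers":1,"translation":[0.349,-0.762,0],"yaw":0},
    {"fingers":1,"translation":[0.392,-0.857,0],"yaw":0},
    {"fingers":1,"translation":[0.436,-0.952,0],"yaw":0},
  ],
)

```text
t: 35.3
ee_pos: [0.4531, 0.0304, 0.252]
tcp_rot: [-0.0, 0.98, 0.197, -0.0]
ft_force: [-0.7, -0.3, -4.0]
gripper_width: 0.0657
gripper_force: 30.0
```

>>> jog_arm(
  targets=[
    {"fingers":1,"translation":[0.044,-0.095,0],"yaw":0},
    {"fingers":1,"translation":[0.087,-0.19,0],"yaw":0},
    {"fingers":1,"translation":[0.131,-0.286,0],"yaw":0},
    {"fingers":1,"translation":[0.174,-0.381,0],"yaw":0},
    {"fingers":1,"translation":[0.218,-0.476,0],"yaw":0},
    {"fingers":1,"translation":[0.262,-0.571,0],"yaw":0},
    {"fingers":1,"translation":[0.305,-0.666,0],"yaw":0},
    {"fingers":1,"translation":[0.349,-0.762,0],"yaw":0},
    {"fingers":1,"translation":[0.392,-0.857,0],"yaw":0},
    {"fingers":1,"translation":[0.437,-0.952,0],"yaw":0},
  ],
)

```text
t: 36.13
ee_pos: [0.4567, 0.1351, 0.252]
tcp_rot: [-0.0, 0.98, 0.197, 0.0]
ft_force: [-0.2, -0.5, -3.9]
gripper_width: 0.0655
gripper_force: 30.0
```

>>> jog_arm(
  targets=[
    {"fingers":1,"translation":[0.046,-0.1,0],"yaw":0},
    {"fingers":1,"translation":[0.097,-0.21,0],"yaw":0},
    {"fingers":1,"translation":[0.147,-0.32,0],"yaw":0},
    {"fingers":1,"translation":[0.198,-0.43,0],"yaw":0},
    {"fingers":1,"translation":[0.248,-0.54,0],"yaw":0},
    {"fingers":1,"translation":[0.299,-0.65,0],"yaw":0},
    {"fingers":1,"translation":[0.35,-0.76,0],"yaw":0},
    {"fingers":1,"translation":[0.395,-0.86,0],"yaw":0},
    {"fingers":1,"translation":[0.428,-0.93,0],"yaw":0},
    {"fingers":1,"translation":[0.437,-0.951,0],"yaw":0},
  ],
)

```text
t: 36.97
ee_pos: [0.4602, 0.2399, 0.252]
tcp_rot: [-0.0, 0.98, 0.197, 0.0]
ft_force: [-0.7, -0.4, -3.1]
gripper_width: 0.0658
gripper_force: 30.0
```

```bash
python3 - <<'E'
from plan import *
plan((.4596,.2388,.109,22.8))
C=np.array([527.6,229.4]);a=np.radians(22.8);R=np.array([[np.cos(a),np.sin(a)],[-np.sin(a),np.cos(a)]])
for n in('top','side'):
    im,d=shot(n);w=cloud(n,d)
    T=(w[...,:2]*1000-C)@R.T
    for nm,c,zl,r in(('carton',(66,0),.101,70),('power',(8,0),.156,70),('lid',(-59,-35),.086,35)):
        m=(np.hypot(T[...,0]-c[0],T[...,1]-c[1])<r)&(abs(w[...,2]-zl)<.005); q=T[m]
        if len(q)>50: print(n,nm,len(q),q.min(0).round(1),q.max(0).round(1),cv2.minAreaRect(q.astype(np.float32)))
cv2.imwrite('pics/c3.png',cv2.resize(np.load('side.npz')['im'][200:370,170:397,::-1],(800,600)))
E
```

```text
t 36.97 [0.4602 0.2399 0.252 ] head 22.77 w 0.0658 F 30.0 ft [-0.7 -0.4 -3.1] j [0.39 0.27 1.7  0.   1.17 1.56]
    [-0.005  0.004  0.715] yaw -0.000
    [-0.005  0.004  0.715] yaw -0.000
  --
top carton 901 [ 27.4 -55.7] [95.9 57.4] ((62.264366149902344, 0.8165817260742188), (113.66685485839844, 66.3224105834961), 88.30030822753906)
top power 647 [-22.7 -55.5] [38.2 54. ] ((7.925407409667969, -0.4732017517089844), (109.64762878417969, 59.93128204345703), 89.25704956054688)
top lid 319 [-81.  -57.6] [-36.  -11.9] ((-58.59617614746094, -34.908935546875), (43.63693618774414, 43.29037857055664), 68.95499420166016)
side carton 1838 [ 21.2 -56.8] [92.6 55. ] ((56.97637176513672, -0.9037628173828125), (71.32992553710938, 111.83031463623047), 0.11724399775266647)
side power 2064 [-35.1 -56.8] [36.1 55.6] ((0.5239791870117188, -0.6118392944335938), (71.17633819580078, 112.37837982177734), 0.05720222741365433)
side lid 54 [-47.1 -54.4] [-36.  -25.8] ((-40.421024322509766, -40.668418884277344), (29.67544174194336, 7.054237365722656), 77.30449676513672)
```

View pics/c3.png

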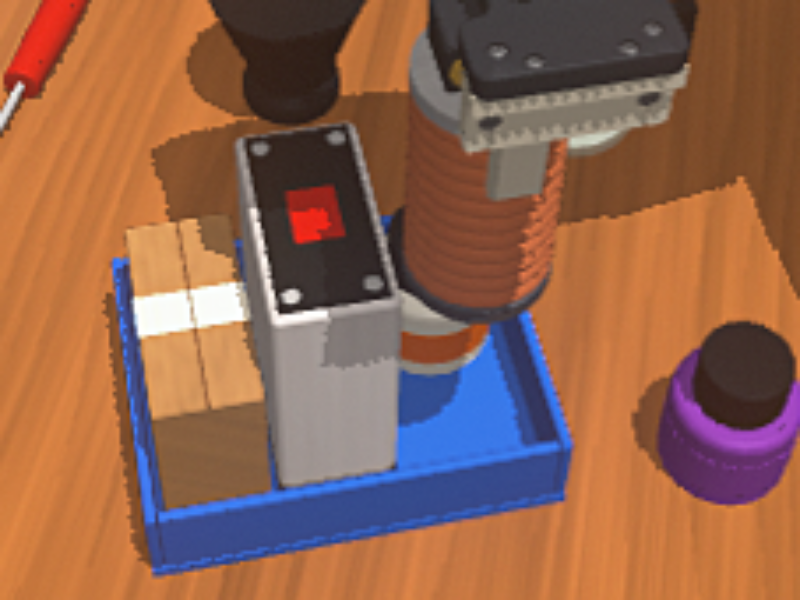

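The view shows the power unit seated next to the carton at (320,330), and the boiler held at (480,190), still behind and above its free corner at (470,400). I'll lower the boiler into that corner.

>>> jog_arm(
  targets=[
    {"fingers":1,"translation":[-0.008,0.006,0.08],"yaw":0},
    {"fingers":1,"translation":[-0.008,0.006,0.18],"yaw":0},
    {"fingers":1,"translation":[-0.008,0.006,0.28],"yaw":0},
    {"fingers":1,"translation":[-0.008,0.006,0.38],"yaw":0},
    {"fingers":1,"translation":[-0.008,0.006,0.48],"yaw":0},
    {"fingers":1,"translation":[-0.008,0.006,0.58],"yaw":0},
    {"fingers":1,"translation":[-0.008,0.006,0.68],"yaw":0},
    {"fingers":1,"translation":[-0.008,0.006,0.78],"yaw":0},
    {"fingers":1,"translation":[-0.008,0.006,0.85],"yaw":0},
    {"fingers":1,"translation":[-0.008,0.006,0.88],"yaw":0},
  ],
)

```text
t: 37.9
ee_pos: [0.4593, 0.2376, 0.1627]
tcp_rot: [0.0, 0.98, 0.197, -0.001]
ft_force: [-0.4, 0.3, -4.3]
gripper_width: 0.0657
gripper_force: 30.0
```

>>> jog_arm(
  targets=[
    {"fingers":1,"translation":[0,0,0.07],"yaw":0},
    {"fingers":1,"translation":[0,0,0.14],"yaw":0},
    {"fingers":1,"translation":[0,0,0.21],"yaw":0},
    {"fingers":1,"translation":[0,0,0.28],"yaw":0},
    {"fingers":1,"translation":[0,0,0.35],"yaw":0},
    {"fingers":1,"translation":[0,0,0.42],"yaw":0},
    {"fingers":1,"translation":[0,0,0.48],"yaw":0},
    {"fingers":1,"translation":[0,0,0.52],"yaw":0},
    {"fingers":1,"translation":[0,0,0.54],"yaw":0},
    {"fingers":1,"translation":[0,0,0.54],"yaw":0},
  ],
)

```text
t: 38.73
ee_pos: [0.4596, 0.2377, 0.1096]
tcp_rot: [0.0, 0.98, 0.197, -0.0]
ft_force: [0.4, 0.2, -2.8]
gripper_width: 0.0656
gripper_force: 30.0
```

```bash
python3 -c "
from plan import *
plan((.4596,.2388,.109,22.8))"
```

```text
t 38.73 [0.4596 0.2377 0.1096] head 22.72 w 0.0656 F 30.0 ft [ 0.4  0.2 -2.8] j [0.39 0.46 1.84 0.   0.85 1.56]
    [ 0.004 -0.01   0.006] yaw -0.001
  --
```

Releasing the boiler and backing off upward.

>>> jog_arm(
  targets=[
    {"fingers":1,"translation":[0,0,0.008],"yaw":0},
    {"fingers":-1,"translation":[0,0,0.008],"yaw":0},
    {"fingers":-1,"translation":[0,0,0.008],"yaw":0},
    {"fingers":-1,"translation":[0,0,0.008],"yaw":0},
    {"fingers":-1,"translation":[0,0,0.008],"yaw":0},
    {"fingers":-1,"translation":[0,0,0.008],"yaw":0},
    {"fingers":-1,"translation":[0,0,-0.1],"yaw":0},
    {"fingers":-1,"translation":[0,0,-0.25],"yaw":0},
    {"fingers":-1,"translation":[0,0,-0.4],"yaw":0},
    {"fingers":-1,"translation":[0,0,-0.55],"yaw":0},
  ],
)

```text
t: 39.57
ee_pos: [0.4598, 0.2378, 0.1665]
tcp_rot: [-0.0, 0.98, 0.197, 0.0]
ft_force: [0.5, -0.3, 0.5]
gripper_width: 0.0927
gripper_force: 0.0
```

>>> jog_arm(
  targets=[
    {"fingers":-1,"translation":[0,0,-0.1],"yaw":0},
    {"fingers":-1,"translation":[0,0,-0.2],"yaw":0},
    {"fingers":-1,"translation":[0,0,-0.3],"yaw":0},
    {"fingers":-1,"translation":[0,0,-0.4],"yaw":0},
    {"fingers":-1,"translation":[0,0,-0.5],"yaw":0},
    {"fingers":-1,"translation":[0,0,-0.6],"yaw":0},
    {"fingers":-1,"translation":[0,0,-0.7],"yaw":0},
    {"fingers":-1,"translation":[0,0,-0.8],"yaw":0},
    {"fingers":-1,"translation":[0,0,-0.8],"yaw":0},
    {"fingers":-1,"translation":[0,0,-0.8],"yaw":0},
  ],
)

```text
t: 40.4
ee_pos: [0.4599, 0.2378, 0.2454]
tcp_rot: [-0.0, 0.98, 0.197, 0.0]
ft_force: [-0.2, 0.5, 0.2]
gripper_width: 0.0931
gripper_force: 0.0
```

```bash
python3 - <<'E'
from plan import *
plan()
C=np.array([527.6,229.4]);a=np.radians(22.8);R=np.array([[np.cos(a),np.sin(a)],[-np.sin(a),np.cos(a)]])
im,d=shot('side');w=cloud('side',d);T=(w[...,:2]*1000-C)@R.T
for nm,c,zl,r in(('carton',(66,0),.101,24),('power',(8,0),.156,26),('boiler',(-59,35),.131,30),('lid',(-59,-35),.086,22)):
    m=(np.hypot(T[...,0]-c[0],T[...,1]-c[1])<r)&(abs(w[...,2]-zl)<.012); z=w[m][:,2]
    if len(z)>20: print(nm,len(z),np.percentile(z,[5,50,95]).round(4))
cv2.imwrite('pics/c4.png',cv2.resize(im[140:380,130:450,::-1],(800,600)))
E
```

```text
t 40.40 [0.4599 0.2378 0.2454] head 22.72 w 0.0931 F 0.0 ft [-0.2  0.5  0.2] j [ 0.39  0.27  1.72 -0.    1.15  1.56]
carton 551 [0.0997 0.1016 0.1033]
power 664 [0.1556 0.1573 0.159 ]
boiler 947 [0.1292 0.1314 0.1332]
lid 239 [0.0843 0.0865 0.0882]
```

View pics/c4.png

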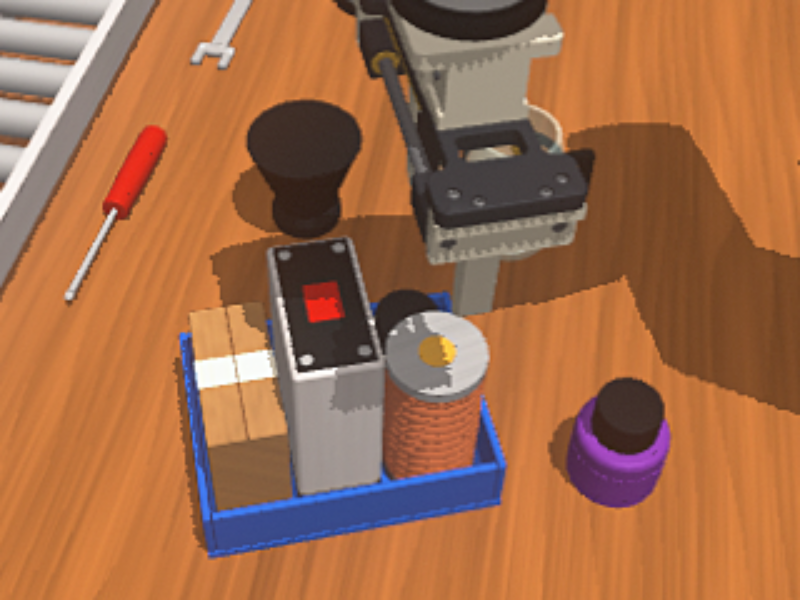

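The view shows carton (240,400), power unit (330,370), boiler (435,400) and jar lid (410,310) standing in the tote. Their top heights match standing on the inner floor, and the gripper is open and clear.

```bash
python3 -c "
from cell import order
print(order.sign_off())"
```

```text
the job is handed in; nothing more can be done
None
```

I packed the carton, power unit and boiler into the blue tote beside the jar and handed the job in at about 40 s. The last camera check showed all four upright on the tote's floor and the gripper clear; sign-off returned no verdict.

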